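Push the stuck nougat cake out of its forming sleeve

TASK

A round nougat cake is stuck in one of the two steel forming sleeves. Take the wooden pusher with the wide collar out of its rack and press it down through that sleeve until the cake drops out below onto the press's tray, then let go, leaving the pusher upright in the sleeve with its collar down on the rim. Do not touch the cake with the gripper, and leave the tamper where it stands.

Things in the scene. Friction and masses are not known exactly. Their poses are not given: they have to be found in the camera images.
- pusher_grip (a point): Middle of the grip of the loose wooden pusher (about 150 g); z up its axis. From below: shaft 28 mm in diameter, 66 mm long; collar 72 mm wide, 8 mm thick; round grip 32 mm wide, 60 mm long. This point is 38 mm above the collar's underside, 104 mm above the shaft's end. It hangs upright by its collar in a fixed wooden rack 80 mm square, 80 mm high, hole 36 mm; it lifts straight out.
- sleeve_mouth (a point): Centre of the upper mouth of the fixed steel sleeve holding the cake, 112 mm above the table; z up its axis. Sleeve upright, 60 mm outside, bore 50 mm, 58 mm long, open below, on two white posts (along y) over a white tray 120 x 130 mm with a 20 mm rim, floor 104 mm below this point. An identical press, its sleeve empty and not listed, stands on the other side of the rack.
- cake_center (a point): Centre of the stuck cake, a dark disc with petals on top, 47 mm wide, 36 mm high, about 80 g, bevelled below. Its top is 14 mm below the mouth. Three small spring nubs in the sleeve's foot hold it: it yields at roughly 8 to 15 N and drops free after about 35 mm. With the pusher's collar on the rim the shaft reaches 8 mm out of the sleeve's lower end, the cake being free on the tray.
- tamper_center (a point): Bystander: loose wooden tamper standing on the table, a 64 mm wide round foot with a slim knobbed handle, 95 mm tall, without collar (too wide for the sleeve). This point is half-way up. To be left alone.
There are look-alikes about, which are no part of the job. Leave any turquoise look-alike of the part that bears pusher_grip alone. Leave any green look-alike of the part that bears sleeve_mouth alone.

How it is judged:
By the outcome, as a careful person would: the job done as asked, in the order asked, and still so for the second after the job is handed in, with the robot touching nothing.
It also fails if it takes over 38 s, if anything falls off the work surface, if the arm or the gripper's body presses on something with over 40 N, if the wrist force passes 120 N, or if a joint passes its speed limit or range.

ROBOT

A 6-joint arm with a two-finger parallel gripper is mounted at the origin on the work surface. World frame = base frame: x ahead of the robot, y to its left, z up, the work surface at z = 0. Lengths are in m, angles in rad, forces in N, time in s.
With the tool pointing down it reaches from about 0.25 to 0.725 m from the base axis. Payload 9.7 kg.
Tool frame: the origin (TCP) lies midway between the tips of the shut fingers; the grasp point (between the pads) lies 19 mm behind it; z points along the fingers, y is the direction in which the jaws open and shut (so a half turn about z gives the same grasp; the last joint's range is limited). The gripper opens to 85 mm and grips with 20 to 120 N. Pads are 22 mm wide; open, the fingers measure 114 mm over their backs; the gripper's body (76 mm by 85 mm) begins 54 mm behind the grasp point. The pads swing forward as they close: fully open they stand 13 mm farther back than shut.
Start: joints at [-1.124, 0.087, 0.176, 1.66, 0, 1.571], TCP at [0.238, -0.496, 0.231] pointing down, gripper open.
Joint ranges: [-3.13, 3.13], [-0.85, 1.81], [-1.15, 1.24], [-2.2, 2.28], [-1.44, 1.52], [-3.14, 3.14]. Speed limits (rad/s): [2.22, 2.22, 2.57, 3.14, 3.14, 3.14].

INTERFACE

Orientations are given as a unit quaternion [x, y, z, w].
In Python, from bench import get_state, eyes, close_job gives the robot as it stands. The module is installed in compiled form; this text tells all that it offers.
- The arm moves only by the tool drive_tool, never from a script. Its argument "plan" is a list of rows, each an object of numbers: "x", "y", "z": the shift along the tool's x, y, z in mm; "wx", "wy", "wz": the turn, a rotation vector about the tool's x, y, z in rad. In form: [{"x": .., "y": .., "z": .., "wx": .., "wy": .., "wz": ..}, ...]. A call has exactly 8 rows; each row shifts and turns the pose as measured when the row begins, along the tool's axes as they then stand; what a row does not reach is not made up. A row lasts 1/8 s, in which the tool goes at most 62.5 mm and 10.7 degrees, less where a joint would pass 70% of its speed; a pose out of reach is approached as far as the arm can. A call is refused whole if a number of a shift passes 62.5 or a number of a turn 0.188, either way. A call with a gripper value outside its range is refused whole. "grip" is the finger opening in mm, from 0 to 85.4, set as the call begins (left out, the last holds). The fingers move at their own pace and stop on an object; "newtons" is the grip in N (left out, the last holds). Time passes only in rows, so rows that do not move let the fingers close, or fill a call up. It gives the time, the measured TCP pose, the force and the opening at its end, in the units of the state.
- get_state(): the state, without advancing time (a new reading comes with each control period).
- eyes.grab_frame(name): name is "side" or "top" or "wrist"; returns the picture (480x640x3 uint8, blue, green, red); there is no depth.
- eyes.get_calibration(name): a dict with "fx", "fy", "cx", "cy" (pixels), "rvec" (rotation vector, rad) and "tvec" (3), from world to camera coordinates, as OpenCV has them. Camera axes: x right, y down, z forward; pixel columns grow to the right and rows downward; lengths in m; the calibration is good to about 2 mm. The wrist camera is an equidistant fisheye: a pixel r from the principal point sees the ray r / f radians off the axis. A picture is of the moment at which its call begins: read the wrist's pose just before it. get_calibration takes no time and is no camera call; for the wrist camera it gives the pose at the moment of the call.
- close_job(): hands the job in, once; it reports no verdict.
The state is a dict: "time_s": time; "joint_pos": joint angles; "qvel": joint speeds; "joint_efforts": joint torques, N m; "ee_pos": TCP position; "tool_rot": TCP orientation; "force": force on the tool from outside, world axes, zero at the start; "torque": the same for the moment, N m; "finger_gap": finger opening in m.
Only numpy, scipy, OpenCV 4.12 (cv2) and the standard library are available. Lean on these libraries where they do the work, as an engineer would, in place of code of your own. Each camera call takes 0.05 s, during which the arm holds its last target.

## Working session

There is one attempt and no reset: what is moved stays moved. The work goes in short steps, Python scripts to look and compute and a tool call to move; the robot and the scene stay as the last step left them, time stands still between calls to the robot, and variables do not carry over. Pictures are saved under pics/ and viewed, and the job is handed in when it is done.

Besides the shell and the picture viewer there is one more tool, called after "Request:" by a JSON object that holds its "fn" and its "kwargs", one argument or row to a line. drive_tool: Moves the arm, as the interface text tells. Its arguments: {"type":"object","properties":{"plan":{"type":"array"},"grip":{"type":"number"},"newtons":{"type":"number"}},"required":["plan"]}

```bash
mkdir -p pics; python3 - <<'E'
from bench import get_state, eyes
import cv2
s=get_state();print(s)
for n in ("side","top","wrist"):
    print(n,eyes.get_calibration(n)); cv2.imwrite(f"pics/{n}0.png",eyes.grab_frame(n))
E
```

```text
{'time_s': 0.0, 'joint_pos': array([-1.12398501e+00,  8.74561611e-02,  1.75135755e-01,  1.65981750e+00,
        1.11104159e-05,  1.57078348e+00]), 'qvel': array([ 0.00032203,  0.00160347, -0.00109333,  0.00099612, -0.00063216,
       -0.00047103]), 'joint_efforts': array([-1.45513523e-04, -5.20381308e+01,  4.64808047e+01,  1.61599758e-02,
       -2.91607898e-05,  1.10323919e-05]), 'ee_pos': array([ 0.23755131, -0.49579155,  0.23058606]), 'tool_rot': array([ 9.75146934e-01,  2.21558135e-01, -1.43193611e-04, -6.55352280e-04]), 'force': array([-0.52386731,  0.27463926,  0.36029097]), 'torque': array([ 0.0043263 , -0.01591998, -0.0209153 ]), 'finger_gap': 0.08567301046396368}
side {'fx': 451.81170150972235, 'fy': 451.81170150972235, 'cx': 315.67066190455944, 'cy': 243.77817727763974, 'rvec': array([ 0.88498536, -2.47982528,  1.09768348]), 'tvec': array([0.46021414, 0.33449284, 0.55788025])}
top {'fx': 546.3798432268387, 'fy': 546.3798432268387, 'cx': 315.59204990380294, 'cy': 232.22490994366837, 'rvec': array([ 2.18265559, -2.13125598,  0.12626277]), 'tvec': array([-0.01901944,  0.5939438 ,  0.9604111 ])}
wrist {'fx': 371.64829954431775, 'fy': 371.64829954431775, 'cx': 319.80958665918104, 'cy': 246.10484164626962, 'rvec': array([-2.43782698,  1.53637367,  0.23070359]), 'tvec': array([-0.54838145, -0.03753981,  0.37879075])}
```

View pics/side0.png

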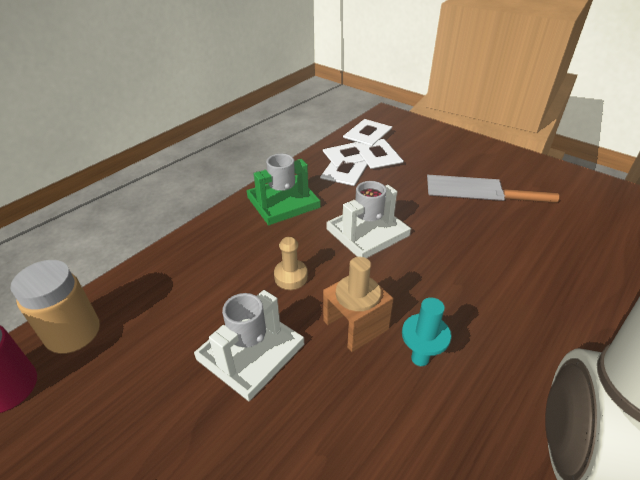

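View pics/top0.png

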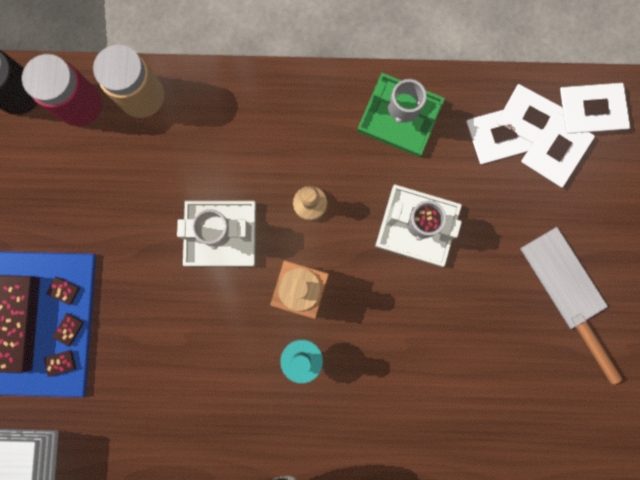

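View pics/wrist0.png

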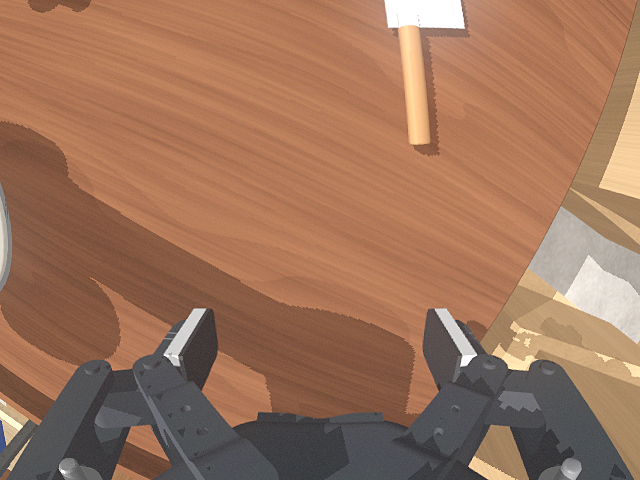

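Candidates for the sleeve are the white press at top (428,218), the white press at top (212,227) and the green one at (407,98). The first has a dark disc with petals inside, so it is the target; the second is empty and the third is a look-alike. For the pusher, the wooden one in the rack at (300,288) fits, and the turquoise one at (301,361) is a look-alike. The tamper is at (310,203). I'll confirm these in enlarged crops.

```bash
python3 - <<'E'
import cv2,numpy as np
t=cv2.imread("pics/top0.png");s=cv2.imread("pics/side0.png")
a=cv2.resize(t[175:325,260:470],None,fx=3.8,fy=3.8,interpolation=cv2.INTER_CUBIC)
cv2.imwrite("pics/topcrop.png",a)
b=cv2.resize(s[170:350,310:420],None,fx=3.3,fy=3.3,interpolation=cv2.INTER_CUBIC)
cv2.imwrite("pics/sidecrop.png",b)
E
```

```text
(no output)
```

View pics/topcrop.png

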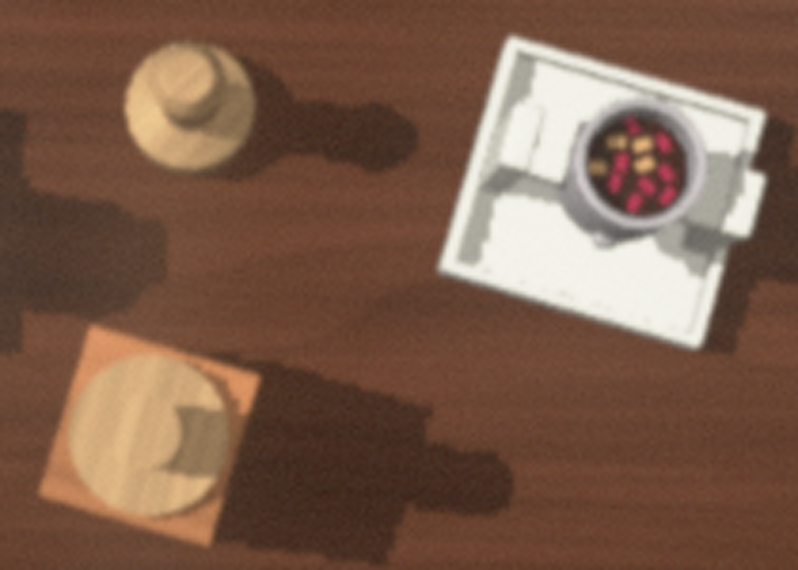

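View pics/sidecrop.png

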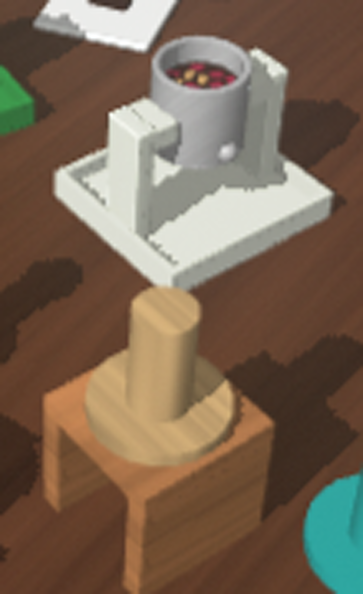

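The crops confirm both. The wooden pusher stands in the rack, with its collar centre at about top (298.6,289.1). The cake with petals is in the white press, with its mouth at about top (428,217.5). Next I localise them with both cameras.

```bash
cat > h.py <<'E'
import numpy as np,cv2
from scipy.spatial.transform import Rotation as R
from bench import eyes,get_state
def ray(n,u,v,c=None):
    c=c or eyes.get_calibration(n)
    Rm=cv2.Rodrigues(c["rvec"])[0];o=-Rm.T@c["tvec"]
    x,y=(u-c["cx"])/c["fx"],(v-c["cy"])/c["fy"]
    if n=="wrist":
        r=np.hypot(x,y);d=np.array([np.sin(r)*x/r,np.sin(r)*y/r,np.cos(r)])
    else: d=np.array([x,y,1.])
    return o,Rm.T@d
def atz(n,u,v,z,c=None):
    o,d=ray(n,u,v,c);return o+d*(z-o[2])/d[2]
def proj(n,P,c=None):
    c=c or eyes.get_calibration(n)
    Q=cv2.Rodrigues(c["rvec"])[0]@np.asarray(P,float).T+c["tvec"][:,None]
    if n=="wrist":
        r=np.hypot(Q[0],Q[1]);th=np.arctan2(r,Q[2])
        return np.c_[c["cx"]+c["fx"]*th*Q[0]/r,c["cy"]+c["fy"]*th*Q[1]/r]
    return np.c_[c["cx"]+c["fx"]*Q[0]/Q[2],c["cy"]+c["fy"]*Q[1]/Q[2]]
def circ(x,y,z,r,n=60):
    a=np.linspace(0,2*np.pi,n);return np.c_[x+r*np.cos(a),y+r*np.sin(a),0*a+z]
E
python3 - <<'E'
from h import *
f=lambda u,o,k:(u+.5)/k-.5+o
print("collar top",atz("top",f(148,260,3.8),f(435,175,3.8),.088))
print("mouth top",atz("top",f(640,260,3.8),f(163,175,3.8),.112))
print("collar side",atz("side",f(161,310,3.3),f(402,170,3.3),.088))
print("griptop side",atz("side",f(165,310,3.3),f(311,170,3.3),.148))
print("mouth side",atz("side",f(201,310,3.3),f(72,170,3.3),.112))
print("tamper",atz("top",f(190,260,3.8),f(106,175,3.8),.01))
for nm,pts in dict(rack=[(92,324),(262,376),(210,546),(40,494)]).items():
    P=np.array([atz("top",f(u,260,3.8),f(v,175,3.8),.08) for u,v in pts]);print(P, P.mean(0))
    d=P[1]-P[0];print(np.arctan2(d[1],d[0]))
P=np.array([atz("top",f(u,260,3.8),f(v,175,3.8),.02) for u,v in [(512,36),(766,110),(698,350),(438,270)]]);print(P,P.mean(0))
print([ (P[i]-P[i-1], np.linalg.norm(P[i]-P[i-1])) for i in range(4)])
E
```

```text
collar top [0.48948396 0.02152508 0.088     ]
mouth top [ 0.61446811 -0.19446117  0.112     ]
collar side [0.48876998 0.02241977 0.088     ]
griptop side [0.49066459 0.02171156 0.148     ]
mouth side [ 0.61131128 -0.18721186  0.112     ]
tamper [0.6534622  0.00785824 0.01      ]
[[ 0.53931285  0.04871156  0.08      ]
 [ 0.51750965 -0.02924408  0.08      ]
 [ 0.44062443 -0.00746935  0.08      ]
 [ 0.46196867  0.06979717  0.08      ]] [0.4898539  0.02044882 0.08      ]
-1.843514987021575
[[ 0.69039155 -0.15005305  0.02      ]
 [ 0.65635132 -0.27478067  0.02      ]
 [ 0.5378491  -0.24096679  0.02      ]
 [ 0.5737248  -0.11487315  0.02      ]] [ 0.61457919 -0.19516841  0.02      ]
[(array([ 0.11666675, -0.0351799 ,  0.        ]), np.float64(0.12185547379143837)), (array([-0.03404023, -0.12472763,  0.        ]), np.float64(0.12928927868330561)), (array([-0.11850223,  0.03381389,  0.        ]), np.float64(0.12323212634615356)), (array([0.0358757 , 0.12609364, 0.        ]), np.float64(0.13109794738951586))]
```

```bash
python3 - <<'E'
from h import *
out=[]
for n,(x0,y0,w,h) in dict(top=(380,170,90,90),side=(325,165,90,90)).items():
    im=cv2.imread(f"pics/{n}0.png")[y0:y0+h,x0:x0+w]
    k=4.4;im=cv2.resize(im,None,fx=k,fy=k,interpolation=cv2.INTER_CUBIC)
    for r,z,col in((.030,.112,(0,255,0)),(.025,.112,(255,255,0)),(.030,.054,(0,255,255))):
        p=proj(n,circ(.6145,-.1945,z,r));p=((p-[x0,y0]+.5)*k-.5).round().astype(int)
        cv2.polylines(im,[p],True,col,1)
    out.append(im)
cv2.imwrite("pics/ov.png",np.hstack(out))
E
```

```text
(no output)
```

View pics/ov.png

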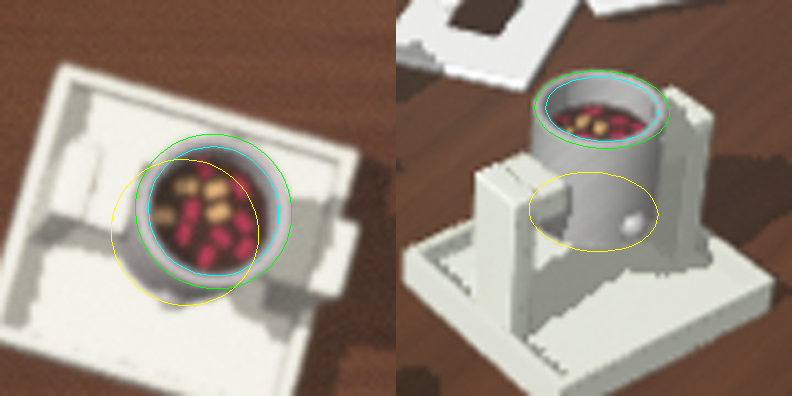

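```bash
cat >> h.py <<'E'
def tool(P):
    "target TCP (tool kept) -> tool-frame shift in mm"
    s=get_state();r=R.from_quat(s["tool_rot"])
    print(s["time_s"],s["ee_pos"].round(4),"tilt",r.as_matrix()[:,2].round(4),"yaw",np.arctan2(*r.as_matrix()[[1,0],0]).round(3),"F",s["force"].round(2),"gap",round(s["finger_gap"],4),"j6",s["joint_pos"][5].round(2))
    print("shift mm",(r.inv().apply(np.array(P)-s["ee_pos"])*1000).round(1))
E
python3 - <<'E'
from h import *
c=eyes.get_calibration("wrist");o=-cv2.Rodrigues(c["rvec"])[0].T@c["tvec"];print("cam",o)
tool(o);tool([.4895,.0215,.22])
print(atz("top",301,361,.07))
E
```

```text
cam [ 0.30433189 -0.46258324  0.37294749]
0.15 [ 0.2376 -0.4959  0.2308] tilt [-4.e-04  9.e-04 -1.e+00] yaw 0.447 F [-0.36  0.04 -0.06] gap 0.0852 j6 1.57
shift mm [  74.6   -1.3 -142.2]
0.15 [ 0.2376 -0.4959  0.2308] tilt [-4.e-04  9.e-04 -1.e+00] yaw 0.447 F [-0.36  0.04 -0.06] gap 0.0852 j6 1.57
shift mm [ 450.7 -357.7   11.1]
[0.3674951  0.01459659 0.07      ]
```

Request:
{"fn": "drive_tool", "kwargs": {
  "plan": [
    {"x": 40,"y": -32,"z": 0,"wx": 0,"wy": 0,"wz": 0},
    {"x": 40,"y": -32,"z": 0,"wx": 0,"wy": 0,"wz": 0},
    {"x": 40,"y": -32,"z": 0,"wx": 0,"wy": 0,"wz": 0},
    {"x": 40,"y": -32,"z": 0,"wx": 0,"wy": 0,"wz": 0},
    {"x": 40,"y": -32,"z": 0,"wx": 0,"wy": 0,"wz": 0},
    {"x": 40,"y": -32,"z": 0,"wx": 0,"wy": 0,"wz": 0},
    {"x": 40,"y": -32,"z": 0,"wx": 0,"wy": 0,"wz": 0},
    {"x": 40,"y": -32,"z": 0,"wx": 0,"wy": 0,"wz": 0}
  ],
  "grip": 85,
  "newtons": 80
}}

```text
time_s: 1.15
ee_pos: [0.4189, -0.1181, 0.2286]
tool_rot: [0.976, 0.218, -0.0, -0.002]
force: [0.5, -0.4, -0.6]
finger_gap: 0.085
```

```bash
python3 -c "
from h import *
tool([.4895,.0215,.22])"
```

```text
1.15 [ 0.4189 -0.1181  0.2286] tilt [-0.0017  0.0034 -1.    ] yaw 0.44 F [ 0.47 -0.39 -0.62] gap 0.085 j6 2.42
shift mm [123.3 -96.2   9. ]
```

Request:
{"fn": "drive_tool", "kwargs": {
  "plan": [
    {"x": 40,"y": -32,"z": 0},
    {"x": 35,"y": -26,"z": 0},
    {"x": 28,"y": -22,"z": 0},
    {"x": 14,"y": -12,"z": 2},
    {"x": 8,"y": -5,"z": 2},
    {"x": 0,"y": 0,"z": 0},
    {"x": 0,"y": 0,"z": 0},
    {"x": 0,"y": 0,"z": 0}
  ]
}}

```text
validation failed for argument at $.pl...
```

```bash
python3 - <<'E'
from h import *
tool([.4895,.0215,.103])
c=eyes.get_calibration("wrist");im=eyes.grab_frame("wrist")
for z,r in((.148,.016),(.088,.036)):
    cv2.polylines(im,[proj("wrist",circ(.4895,.0215,z,r),c).round().astype(int)],True,(0,255,0),1)
cv2.imwrite("pics/w1.png",im)
E
```

```text
1.15 [ 0.4189 -0.1181  0.2286] tilt [-0.0017  0.0034 -1.    ] yaw 0.44 F [ 0.47 -0.39 -0.62] gap 0.085 j6 2.42
shift mm [123.3 -95.8 126. ]
```

View pics/w1.png

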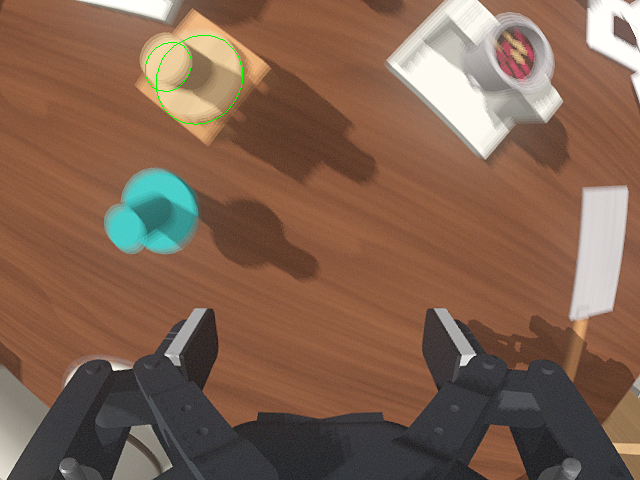

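The call was refused because every row needs all six keys. The picture was taken in motion, so it is blurred, but the overlay lands near the pusher at (190,70).

Request:
{"fn": "drive_tool", "kwargs": {
  "plan": [
    {"x": 40,"y": -32,"z": 0,"wx": 0,"wy": 0,"wz": 0},
    {"x": 35,"y": -26,"z": 0,"wx": 0,"wy": 0,"wz": 0},
    {"x": 24,"y": -18,"z": 0,"wx": 0,"wy": 0,"wz": 0},
    {"x": 12,"y": -10,"z": 2,"wx": 0,"wy": 0,"wz": 0},
    {"x": 8,"y": -5,"z": 2,"wx": 0,"wy": 0,"wz": 0},
    {"x": 0,"y": 0,"z": 0,"wx": 0,"wy": 0,"wz": 0},
    {"x": 0,"y": 0,"z": 0,"wx": 0,"wy": 0,"wz": 0},
    {"x": 0,"y": 0,"z": 0,"wx": 0,"wy": 0,"wz": 0}
  ]
}}

```text
time_s: 2.2
ee_pos: [0.4903, 0.0231, 0.2238]
tool_rot: [0.976, 0.22, -0.001, -0.003]
force: [0.2, -0.9, -1.6]
finger_gap: 0.0851
```

```bash
python3 - <<'E'
from h import *
tool([.4895,.0215,.103])
c=eyes.get_calibration("wrist");im=eyes.grab_frame("wrist")
for z,r in((.148,.016),(.088,.036)):
    cv2.polylines(im,[proj("wrist",circ(.4895,.0215,z,r),c).round().astype(int)],True,(0,255,0),1)
cv2.imwrite("pics/w2.png",im)
E
```

```text
2.2 [0.4903 0.0231 0.2238] tilt [-0.003   0.0046 -1.    ] yaw 0.443 F [ 0.24 -0.92 -1.64] gap 0.0851 j6 2.74
shift mm [ -1.3   1.7 120.8]
```

View pics/w2.png

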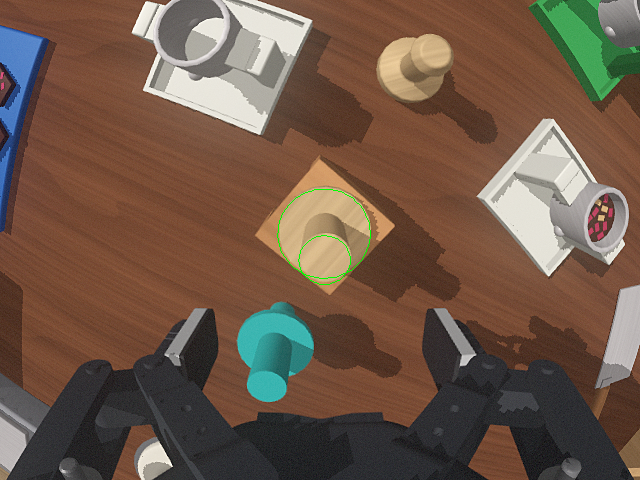

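The overlay coincides with the pusher at (325,235). Now I descend and grip.

Request:
{"fn": "drive_tool", "kwargs": {
  "plan": [
    {"x": -1,"y": 2,"z": 10,"wx": -0.005,"wy": 0,"wz": 0},
    {"x": 0,"y": 0,"z": 25,"wx": 0,"wy": 0,"wz": 0},
    {"x": 0,"y": 0,"z": 25,"wx": 0,"wy": 0,"wz": 0},
    {"x": 0,"y": 0,"z": 25,"wx": 0,"wy": 0,"wz": 0},
    {"x": 0,"y": 0,"z": 15,"wx": 0,"wy": 0,"wz": 0},
    {"x": 0,"y": 0,"z": 8,"wx": 0,"wy": 0,"wz": 0},
    {"x": 0,"y": 0,"z": 5,"wx": 0,"wy": 0,"wz": 0},
    {"x": 0,"y": 0,"z": 0,"wx": 0,"wy": 0,"wz": 0}
  ]
}}

```text
time_s: 3.25
ee_pos: [0.4899, 0.0189, 0.1061]
tool_rot: [0.976, 0.219, 0.001, 0.001]
force: [0.3, -0.3, 0.5]
finger_gap: 0.0849
```

```bash
python3 -c "
from h import *
tool([.4895,.0215,.103])"
```

```text
3.25 [0.4899 0.0189 0.1061] tilt [ 0.0014 -0.0012 -1.    ] yaw 0.441 F [ 0.28 -0.33  0.51] gap 0.0849 j6 2.74
shift mm [ 0.7 -2.5  3. ]
```

Request:
{"fn": "drive_tool", "kwargs": {
  "plan": [
    {"x": 1,"y": -3,"z": 4,"wx": 0.002,"wy": 0,"wz": 0},
    {"x": 0,"y": 0,"z": 0,"wx": 0,"wy": 0,"wz": 0},
    {"x": 0,"y": 0,"z": 0,"wx": 0,"wy": 0,"wz": 0},
    {"x": 0,"y": 0,"z": 0,"wx": 0,"wy": 0,"wz": 0},
    {"x": 0,"y": 0,"z": 0,"wx": 0,"wy": 0,"wz": 0},
    {"x": 0,"y": 0,"z": 0,"wx": 0,"wy": 0,"wz": 0},
    {"x": 0,"y": 0,"z": 0,"wx": 0,"wy": 0,"wz": 0},
    {"x": 0,"y": 0,"z": 0,"wx": 0,"wy": 0,"wz": 0}
  ],
  "grip": 20,
  "newtons": 80
}}

```text
time_s: 4.25
ee_pos: [0.4905, 0.0224, 0.1035]
tool_rot: [0.976, 0.219, 0.002, -0.0]
force: [-0.1, -0.5, -0.4]
finger_gap: 0.0307
```

```bash
python3 -c "
from h import *
tool([.4895,.0215,.22])"
```

```text
4.25 [0.4905 0.0224 0.1035] tilt [ 3.3e-03  8.0e-04 -1.0e+00] yaw 0.441 F [-0.11 -0.51 -0.41] gap 0.0307 j6 2.75
shift mm [  -0.9    0.4 -116.5]
```

Request:
{"fn": "drive_tool", "kwargs": {
  "plan": [
    {"x": 0,"y": 0,"z": -5,"wx": 0,"wy": 0,"wz": 0},
    {"x": 0,"y": 0,"z": -15,"wx": 0,"wy": 0,"wz": 0},
    {"x": 0,"y": 0,"z": -20,"wx": 0,"wy": 0,"wz": 0},
    {"x": 0,"y": 0,"z": -25,"wx": 0,"wy": 0,"wz": 0},
    {"x": 0,"y": 0,"z": -25,"wx": 0,"wy": 0,"wz": 0},
    {"x": 0,"y": 0,"z": -25,"wx": 0,"wy": 0,"wz": 0},
    {"x": 0,"y": 0,"z": -20,"wx": 0,"wy": 0,"wz": 0},
    {"x": 0,"y": 0,"z": 0,"wx": 0,"wy": 0,"wz": 0}
  ]
}}

```text
time_s: 5.25
ee_pos: [0.4898, 0.0222, 0.2487]
tool_rot: [0.976, 0.219, 0.003, 0.0]
force: [-0.1, -0.6, -1.8]
finger_gap: 0.0306
```

```bash
python3 - <<'E'
from h import *
tool([.6145,-.1945,.235])
cv2.imwrite("pics/s3.png",eyes.grab_frame("side"))
E
```

```text
5.25 [0.4898 0.0222 0.2487] tilt [ 6.4e-03  8.0e-04 -1.0e+00] yaw 0.441 F [-0.12 -0.64 -1.75] gap 0.0306 j6 2.75
shift mm [ 20.1 249.2  14.4]
```

View pics/s3.png

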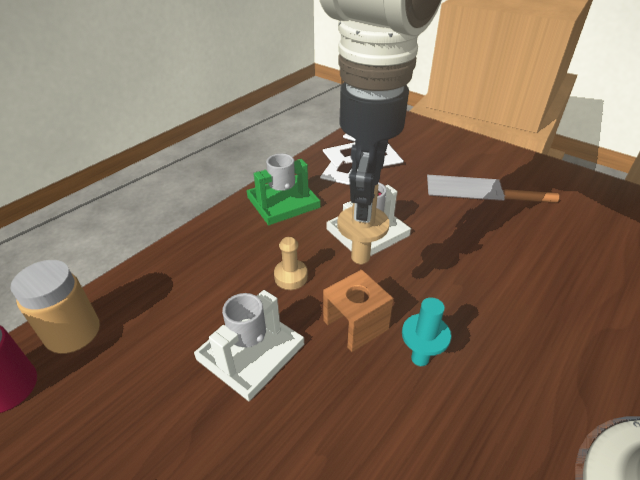

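The pusher is out of the rack and upright: the rack hole at side (357,295) is empty and the shaft end is at (361,258). Next I transfer it to the sleeve.

Request:
{"fn": "drive_tool", "kwargs": {
  "plan": [
    {"x": 1,"y": 15,"z": 0,"wx": 0.002,"wy": -0.006,"wz": 0},
    {"x": 3,"y": 35,"z": 0,"wx": 0,"wy": 0,"wz": 0},
    {"x": 4,"y": 45,"z": 0,"wx": 0,"wy": 0,"wz": 0},
    {"x": 4,"y": 45,"z": 0,"wx": 0,"wy": 0,"wz": 0},
    {"x": 4,"y": 45,"z": 0,"wx": 0,"wy": 0,"wz": 0},
    {"x": 3,"y": 35,"z": 0,"wx": 0,"wy": 0,"wz": 0},
    {"x": 1,"y": 15,"z": 0,"wx": 0,"wy": 0,"wz": 0},
    {"x": 0,"y": 0,"z": 0,"wx": 0,"wy": 0,"wz": 0}
  ]
}}

```text
time_s: 6.3
ee_pos: [0.6108, -0.1941, 0.237]
tool_rot: [0.976, 0.219, -0.007, -0.003]
force: [-0.4, 0.6, -2.0]
finger_gap: 0.0306
```

```bash
python3 -c "
from h import *
tool([.6145,-.1945,.235])"
```

```text
6.3 [ 0.6108 -0.1941  0.237 ] tilt [-0.0142  0.002  -0.9999] yaw 0.441 F [-0.41  0.57 -2.  ] gap 0.0306 j6 2.39
shift mm [3.2 2.  1.9]
```

Request:
{"fn": "drive_tool", "kwargs": {
  "plan": [
    {"x": 3,"y": 2,"z": -1,"wx": -0.008,"wy": 0.012,"wz": 0},
    {"x": 0,"y": 0,"z": 0,"wx": 0,"wy": 0,"wz": 0},
    {"x": 0,"y": 0,"z": 0,"wx": 0,"wy": 0,"wz": 0},
    {"x": 0,"y": 0,"z": 0,"wx": 0,"wy": 0,"wz": 0},
    {"x": 0,"y": 0,"z": 0,"wx": 0,"wy": 0,"wz": 0},
    {"x": 0,"y": 0,"z": 0,"wx": 0,"wy": 0,"wz": 0},
    {"x": 0,"y": 0,"z": 0,"wx": 0,"wy": 0,"wz": 0},
    {"x": 0,"y": 0,"z": 0,"wx": 0,"wy": 0,"wz": 0}
  ]
}}

```text
time_s: 7.3
ee_pos: [0.6138, -0.1927, 0.2383]
tool_rot: [0.976, 0.22, 0.0, 0.0]
force: [0.4, 0.2, -1.2]
finger_gap: 0.0305
```

```bash
python3 - <<'E'
from h import *
tool([.6145,-.1945,.235])
s=get_state();x,y,z=s["ee_pos"]
ims=[]
for n,(x0,y0,w,h) in dict(side=(310,90,120,160),top=(380,150,120,120)).items():
    k=480/h
    im=eyes.grab_frame(n)[y0:y0+h,x0:x0+w];im=cv2.resize(im,None,fx=k,fy=k,interpolation=cv2.INTER_CUBIC)
    ub=z-.1035+.080
    for X,Y,Z,r,col in((.6145,-.1945,.112,.025,(0,255,0)),(x,y,ub,.036,(255,255,0)),(x,y,ub-.066,.014,(0,0,255))):
        cv2.polylines(im,[((proj(n,circ(X,Y,Z,r))-[x0,y0]+.5)*k-.5).round().astype(int)],True,col,1)
    ims.append(im[:,:400])
cv2.imwrite("pics/ov4.png",np.hstack(ims))
E
```

```text
7.3 [ 0.6138 -0.1927  0.2383] tilt [ 9.e-04  0.e+00 -1.e+00] yaw 0.443 F [ 0.42  0.24 -1.22] gap 0.0305 j6 2.39
shift mm [-0.1  1.9  3.3]
```

View pics/ov4.png

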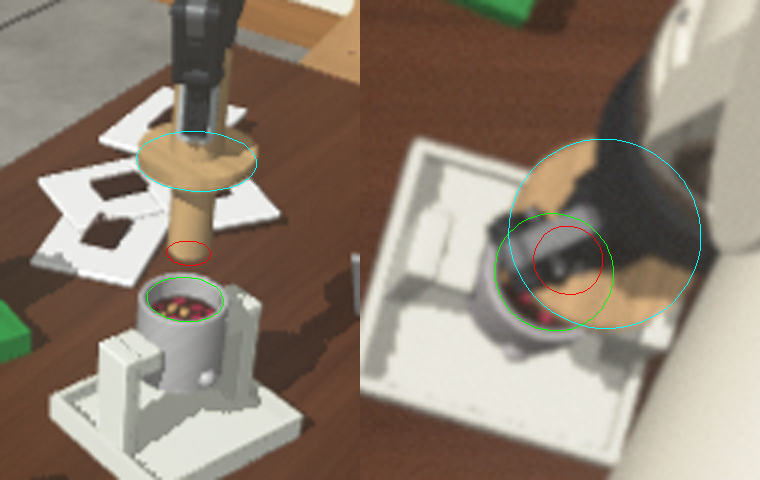

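The side crop shows the pusher upright with its end at about (190,255) over the mouth, which is centred at (185,298). The predicted circles fit. Now I lower it into the sleeve to just above the cake.

Request:
{"fn": "drive_tool", "kwargs": {
  "plan": [
    {"x": 0,"y": 2,"z": 3,"wx": 0,"wy": 0,"wz": 0},
    {"x": 0,"y": 0,"z": 8,"wx": 0,"wy": 0,"wz": 0},
    {"x": 0,"y": 0,"z": 8,"wx": 0,"wy": 0,"wz": 0},
    {"x": 0,"y": 0,"z": 8,"wx": 0,"wy": 0,"wz": 0},
    {"x": 0,"y": 0,"z": 8,"wx": 0,"wy": 0,"wz": 0},
    {"x": 0,"y": 0,"z": 8,"wx": 0,"wy": 0,"wz": 0},
    {"x": 0,"y": 0,"z": 4,"wx": 0,"wy": 0,"wz": 0},
    {"x": 0,"y": 0,"z": 0,"wx": 0,"wy": 0,"wz": 0}
  ]
}}

```text
time_s: 8.4
ee_pos: [0.6143, -0.1946, 0.1869]
tool_rot: [0.976, 0.22, -0.0, -0.0]
force: [-0.6, -0.0, -0.8]
finger_gap: 0.0305
```

```bash
python3 -c "
from h import *
tool([.6145,-.1945,.1355])"
```

```text
8.4 [ 0.6143 -0.1946  0.1869] tilt [-6.e-04  5.e-04 -1.e+00] yaw 0.443 F [-0.62 -0.03 -0.82] gap 0.0305 j6 2.39
shift mm [ 0.2  0.  51.4]
```

Request:
{"fn": "drive_tool", "kwargs": {
  "plan": [
    {"x": 0,"y": 0,"z": 5,"wx": 0,"wy": 0,"wz": 0},
    {"x": 0,"y": 0,"z": 5,"wx": 0,"wy": 0,"wz": 0},
    {"x": 0,"y": 0,"z": 5,"wx": 0,"wy": 0,"wz": 0},
    {"x": 0,"y": 0,"z": 5,"wx": 0,"wy": 0,"wz": 0},
    {"x": 0,"y": 0,"z": 5,"wx": 0,"wy": 0,"wz": 0},
    {"x": 0,"y": 0,"z": 5,"wx": 0,"wy": 0,"wz": 0},
    {"x": 0,"y": 0,"z": 5,"wx": 0,"wy": 0,"wz": 0},
    {"x": 0,"y": 0,"z": 0,"wx": 0,"wy": 0,"wz": 0}
  ],
  "newtons": 100
}}

```text
time_s: 9.4
ee_pos: [0.6155, -0.1941, 0.1697]
tool_rot: [0.975, 0.22, 0.009, 0.004]
force: [0.3, -0.2, -1.5]
finger_gap: 0.0297
```

```bash
python3 -c "
from h import *
tool([.6145,-.1945,.1355])
im=eyes.grab_frame('side')[100:260,290:450]
cv2.imwrite('pics/s5.png',cv2.resize(im,None,fx=3.5,fy=3.5))"
```

```text
9.4 [ 0.6155 -0.1941  0.1697] tilt [ 0.0189 -0.004  -0.9998] yaw 0.444 F [ 0.26 -0.24 -1.46] gap 0.0297 j6 2.39
shift mm [-1.6 -0.5 34.2]
```

View pics/s5.png

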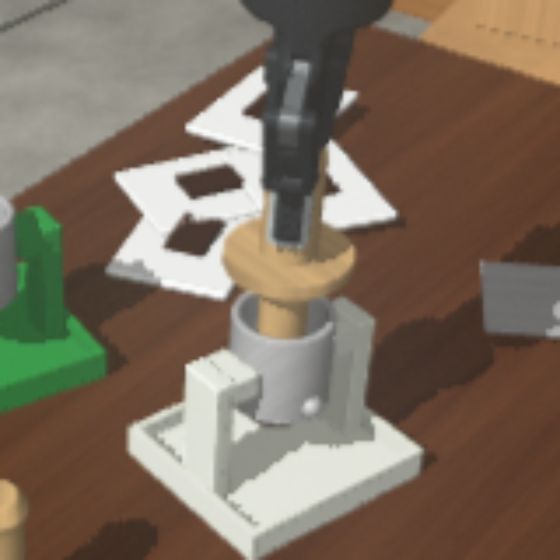

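The collar is about 35 mm above the rim and the pusher is inside the sleeve. Tracking has tilted it by 1°, so I correct that and keep pressing.

Request:
{"fn": "drive_tool", "kwargs": {
  "plan": [
    {"x": -1,"y": 0,"z": 5,"wx": 0.01,"wy": -0.015,"wz": 0},
    {"x": 0,"y": 0,"z": 6,"wx": 0,"wy": -0.002,"wz": 0},
    {"x": 0,"y": 0,"z": 6,"wx": 0,"wy": -0.002,"wz": 0},
    {"x": 0,"y": 0,"z": 6,"wx": 0,"wy": -0.002,"wz": 0},
    {"x": 0,"y": 0,"z": 6,"wx": 0,"wy": -0.002,"wz": 0},
    {"x": 0,"y": 0,"z": 6,"wx": 0,"wy": -0.002,"wz": 0},
    {"x": 0,"y": 0,"z": 3,"wx": 0,"wy": 0,"wz": 0},
    {"x": 0,"y": 0,"z": 0,"wx": 0,"wy": 0,"wz": 0}
  ]
}}

```text
time_s: 10.45
ee_pos: [0.6168, -0.195, 0.1358]
tool_rot: [0.975, 0.22, -0.002, 0.003]
force: [-0.5, 0.5, -0.8]
finger_gap: 0.0302
```

```bash
python3 -c "
from h import *
tool([.6145,-.1945,.1355])
im=eyes.grab_frame('side')[100:260,290:450]
cv2.imwrite('pics/s6.png',cv2.resize(im,None,fx=3.5,fy=3.5))"
```

```text
10.45 [ 0.6168 -0.195   0.1358] tilt [-0.0029 -0.0069 -1.    ] yaw 0.444 F [-0.47  0.53 -0.78] gap 0.0302 j6 2.39
shift mm [-1.9 -1.4  0.3]
```

View pics/s6.png

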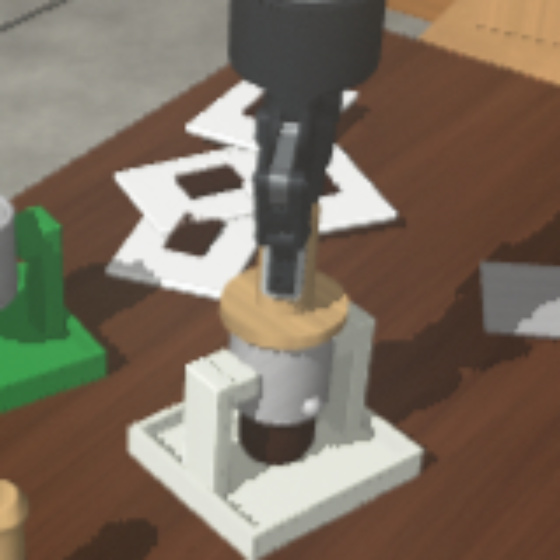

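The dark cake now shows below the sleeve at about (278,435) and the collar is near the rim. I square the pusher up and seat the collar gently.

Request:
{"fn": "drive_tool", "kwargs": {
  "plan": [
    {"x": -2,"y": -1,"z": 0,"wx": 0.005,"wy": 0.006,"wz": 0},
    {"x": 0,"y": 0,"z": 2,"wx": 0,"wy": 0,"wz": 0},
    {"x": 0,"y": 0,"z": 2,"wx": 0,"wy": 0,"wz": 0},
    {"x": 0,"y": 0,"z": 2,"wx": 0,"wy": 0,"wz": 0},
    {"x": 0,"y": 0,"z": 3,"wx": 0,"wy": 0,"wz": 0},
    {"x": 0,"y": 0,"z": 3,"wx": 0,"wy": 0,"wz": 0},
    {"x": 0,"y": 0,"z": 3,"wx": 0,"wy": 0,"wz": 0},
    {"x": 0,"y": 0,"z": 3,"wx": 0,"wy": 0,"wz": 0}
  ]
}}

```text
time_s: 11.5
ee_pos: [0.6148, -0.1949, 0.1356]
tool_rot: [0.975, 0.22, 0.008, 0.003]
force: [-6.0, 3.3, 21.1]
finger_gap: 0.0301
```

```bash
python3 -c "
from h import *
tool([.6145,-.1945,.1355])
im=eyes.grab_frame('side')[100:260,290:450]
cv2.imwrite('pics/s7.png',cv2.resize(im,None,fx=3.5,fy=3.5,interpolation=cv2.INTER_CUBIC))"
```

```text
11.5 [ 0.6148 -0.1949  0.1356] tilt [ 0.0177 -0.0015 -0.9998] yaw 0.444 F [-6.04  3.28 21.08] gap 0.0301 j6 2.39
shift mm [-0.1 -0.5  0.1]
```

View pics/s7.png

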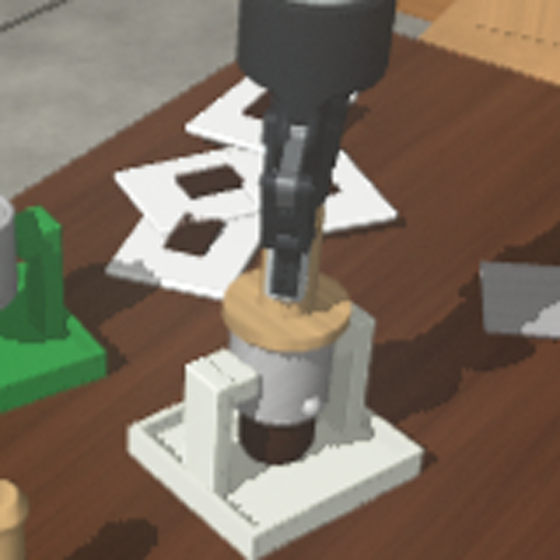

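The collar is seated: contact came at the predicted height of 0.1356, with 21 N. I relax and square up before releasing.

Request:
{"fn": "drive_tool", "kwargs": {
  "plan": [
    {"x": 0,"y": 0,"z": 0,"wx": 0.009,"wy": -0.015,"wz": 0},
    {"x": 0,"y": 0,"z": 0,"wx": 0,"wy": 0,"wz": 0},
    {"x": 0,"y": 0,"z": 0,"wx": 0,"wy": 0,"wz": 0},
    {"x": 0,"y": 0,"z": 0,"wx": 0,"wy": 0,"wz": 0},
    {"x": 0,"y": 0,"z": 0,"wx": 0,"wy": 0,"wz": 0},
    {"x": 0,"y": 0,"z": 0,"wx": 0,"wy": 0,"wz": 0},
    {"x": 0,"y": 0,"z": 0,"wx": 0,"wy": 0,"wz": 0},
    {"x": 0,"y": 0,"z": 0,"wx": 0,"wy": 0,"wz": 0}
  ],
  "newtons": 20
}}

```text
time_s: 12.55
ee_pos: [0.6144, -0.195, 0.1356]
tool_rot: [0.975, 0.22, 0.0, -0.0]
force: [-0.7, 1.1, 3.5]
finger_gap: 0.0302
```

```bash
python3 -c "
from h import *
tool([.6145,-.1945,.1355])"
```

```text
12.55 [ 0.6144 -0.195   0.1356] tilt [-0.e+00  6.e-04 -1.e+00] yaw 0.444 F [-0.67  1.15  3.52] gap 0.0302 j6 2.39
shift mm [ 0.3 -0.4  0.1]
```

Request:
{"fn": "drive_tool", "kwargs": {
  "plan": [
    {"x": 0,"y": 0,"z": 0,"wx": 0,"wy": 0,"wz": 0},
    {"x": 0,"y": 0,"z": 0,"wx": 0,"wy": 0,"wz": 0},
    {"x": 0,"y": 0,"z": 0,"wx": 0,"wy": 0,"wz": 0},
    {"x": 0,"y": 0,"z": 0,"wx": 0,"wy": 0,"wz": 0},
    {"x": 0,"y": 0,"z": 0,"wx": 0,"wy": 0,"wz": 0},
    {"x": 0,"y": 0,"z": 0,"wx": 0,"wy": 0,"wz": 0},
    {"x": 0,"y": 0,"z": 0,"wx": 0,"wy": 0,"wz": 0},
    {"x": 0,"y": 0,"z": 0,"wx": 0,"wy": 0,"wz": 0}
  ],
  "grip": 85
}}

```text
time_s: 13.55
ee_pos: [0.6141, -0.195, 0.134]
tool_rot: [0.975, 0.22, -0.001, -0.001]
force: [-0.8, 0.2, 0.0]
finger_gap: 0.085
```

Request:
{"fn": "drive_tool", "kwargs": {
  "plan": [
    {"x": 0,"y": 0,"z": -5,"wx": 0,"wy": 0,"wz": 0},
    {"x": 0,"y": 0,"z": -15,"wx": 0,"wy": 0,"wz": 0},
    {"x": 0,"y": 0,"z": -20,"wx": 0,"wy": 0,"wz": 0},
    {"x": 0,"y": 0,"z": -25,"wx": 0,"wy": 0,"wz": 0},
    {"x": 0,"y": 0,"z": -25,"wx": 0,"wy": 0,"wz": 0},
    {"x": 0,"y": 0,"z": -25,"wx": 0,"wy": 0,"wz": 0},
    {"x": 0,"y": 0,"z": -15,"wx": 0,"wy": 0,"wz": 0},
    {"x": 0,"y": 0,"z": 0,"wx": 0,"wy": 0,"wz": 0}
  ]
}}

```text
time_s: 14.55
ee_pos: [0.6143, -0.1951, 0.276]
tool_rot: [0.975, 0.22, 0.002, 0.001]
force: [0.3, 0.3, -0.4]
finger_gap: 0.0855
```

```bash
python3 - <<'E'
from h import *
tool([.6145,-.1945,.1355])
c=eyes.get_calibration("wrist");w=eyes.grab_frame("wrist");s=eyes.grab_frame("side");t=eyes.grab_frame("top")
k=3.5;im=cv2.resize(s[120:260,300:440],None,fx=k,fy=k,interpolation=cv2.INTER_CUBIC)
for z,r in((.120,.036),(.18,.016)):
    cv2.polylines(im,[((proj("side",circ(.6145,-.1945,z,r))-[300,120]+.5)*k-.5).round().astype(int)],True,(0,255,0),1)
cv2.imwrite("pics/f_s.png",im);cv2.imwrite("pics/f_w.png",w);cv2.imwrite("pics/f_t.png",t)
E
```

```text
14.55 [ 0.6143 -0.1951  0.276 ] tilt [ 4.1e-03 -9.0e-04 -1.0e+00] yaw 0.444 F [ 0.32  0.26 -0.38] gap 0.0855 j6 2.39
shift mm [ -0.   -0.8 140.5]
```

View pics/f_s.png

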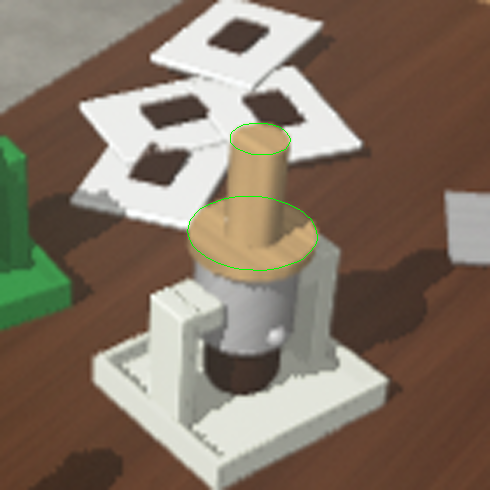

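View pics/f_w.png

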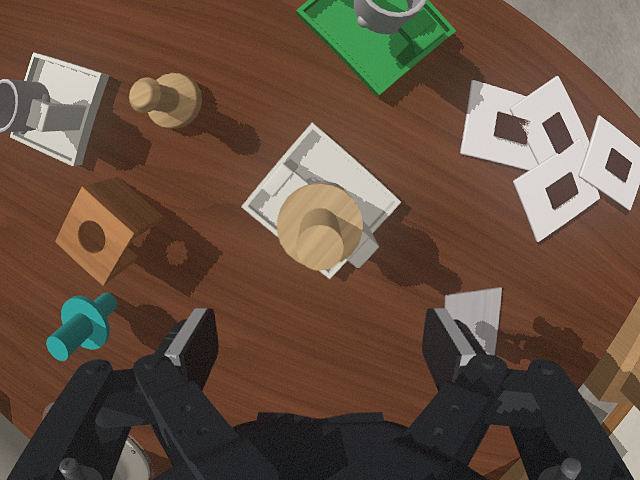

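```bash
python3 - <<'E'
from h import *
k=3.5;im=cv2.imread("pics/f_s.png")
for z,r,c in((.008,.0235,(0,255,255)),(.044,.0235,(255,255,0)),(.054,.030,(0,0,255))):
    cv2.polylines(im,[((proj("side",circ(.6145,-.1945,z,r))-[300,120]+.5)*k-.5).round().astype(int)],True,c,1)
cv2.imwrite("pics/f_s2.png",cv2.resize(im[260:440,80:400],None,fx=2.4,fy=2.4))
E
```

```text
(no output)
```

View pics/f_s2.png

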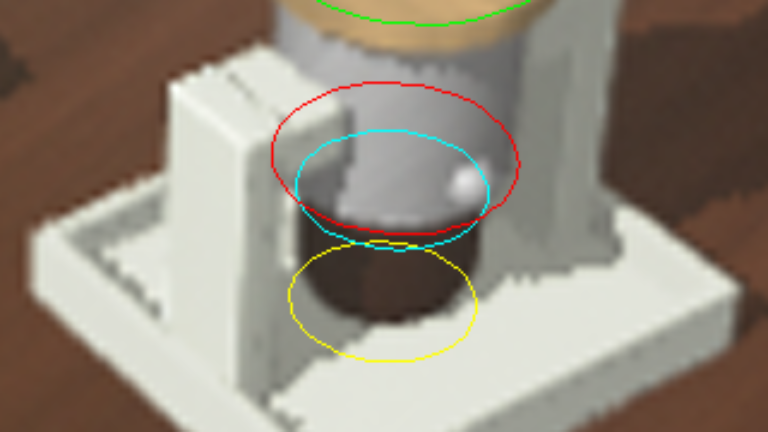

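View pics/f_t.png

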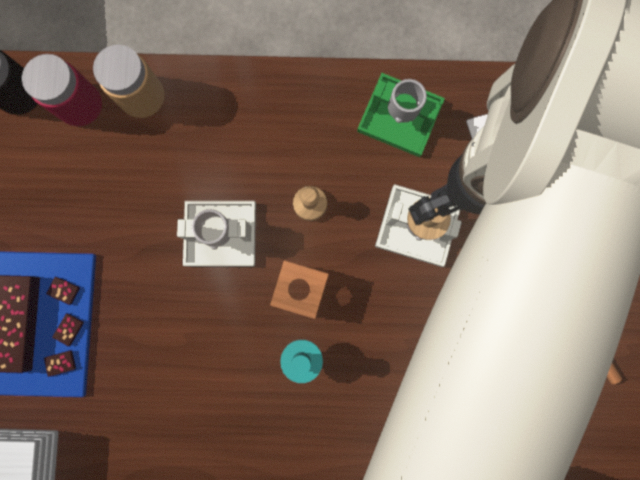

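The bottom outline of the cake sits a few pixels higher than predicted for a cake centred on the tray floor. It may be displaced on the tray, or it may still be hanging. I'll check this before handing in, starting with a fit and then a lower wrist view.

```bash
python3 - <<'E'
from h import *
from scipy.optimize import minimize
c=eyes.get_calibration("side");Rm=cv2.Rodrigues(c["rvec"])[0];print("sidecam",-Rm.T@c["tvec"])
e=np.array([(299,240),(306,285),(340,315),(390,325),(440,313),(476,275),(480,240)],float)
a=((e+.5)/2.4-.5)+[80,260];px=(a+.5)/3.5-.5+[300,120]
def hull(x,y,z,b,rb):
    P=np.vstack([circ(x,y,z,.0235-rb),circ(x,y,z+b,.0235),circ(x,y,z+.036,.0235)])
    return cv2.convexHull(proj("side",P,c).astype(np.float32))
for b,rb in((0.0,0.0),(.004,.003),(.008,.005),(.01,.008)):
    f=lambda q:sum(cv2.pointPolygonTest(hull(.6145+q[0]/1e3,-.1945+q[1]/1e3,.008,b,rb),(float(u),float(v)),True)**2 for u,v in px)
    r=minimize(f,[0,0],method="Nelder-Mead");
    g=lambda q:sum(cv2.pointPolygonTest(hull(.6145,-.1945,.008+q[0]/1e3,b,rb),(float(u),float(v)),True)**2 for u,v in px)
    r2=minimize(g,[1.],method="Nelder-Mead");print(b,rb,"xy",r.x,r.fun,"z",r2.x,r2.fun)
E
```

```text
sidecam [0.22577267 0.43527483 0.62807277]
0.0 0.0 xy [  7.62002515 -12.66150072] 0.5685317387636817 z [12.61728516] 1.1829097145463772
0.004 0.003 xy [ 5.78283271 -9.58007883] 0.44020799692206664 z [9.546875] 0.8728615168212343
0.008 0.005 xy [ 4.38224066 -7.19151428] 0.5132068138589508 z [7.20322266] 0.7693103594157656
0.01 0.008 xy [ 2.58360424 -4.38752099] 0.7262430165345624 z [4.328125] 0.9137205280639814
```

Request:
{"fn": "drive_tool", "kwargs": {
  "plan": [
    {"x": -25,"y": -3,"z": 0,"wx": 0,"wy": 0,"wz": 0},
    {"x": -40,"y": -4,"z": 0,"wx": 0,"wy": 0,"wz": 0},
    {"x": -40,"y": -4,"z": 0,"wx": 0,"wy": 0,"wz": 0},
    {"x": -40,"y": -4,"z": 10,"wx": 0,"wy": 0,"wz": 0},
    {"x": -40,"y": -4,"z": 30,"wx": 0,"wy": 0,"wz": 0},
    {"x": -30,"y": -3,"z": 35,"wx": 0,"wy": 0,"wz": 0},
    {"x": -10,"y": 0,"z": 35,"wx": 0,"wy": 0,"wz": 0},
    {"x": 0,"y": 0,"z": 0,"wx": 0,"wy": 0,"wz": 0}
  ]
}}

```text
time_s: 15.7
ee_pos: [0.3915, -0.2715, 0.153]
tool_rot: [0.975, 0.22, -0.003, -0.003]
force: [0.1, 0.7, -0.1]
finger_gap: 0.0849
```

```bash
python3 - <<'E'
from h import *
tool([.38,-.28,.12])
c=eyes.get_calibration("wrist");w=eyes.grab_frame("wrist");cv2.imwrite("pics/w8raw.png",w)
import pickle;pickle.dump(c,open("c8.pkl","wb"))
s=eyes.grab_frame("top");cv2.imwrite("pics/t8.png",s)
E
```

```text
15.7 [ 0.3915 -0.2715  0.153 ] tilt [-0.0079  0.0042 -1.    ] yaw 0.444 F [ 0.1   0.67 -0.08] gap 0.0849 j6 2.09
shift mm [-13.9   3.   33. ]
```

View pics/w8raw.png

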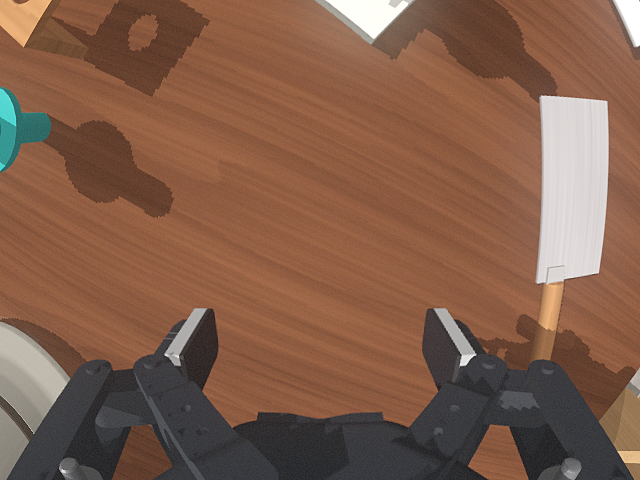

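The press is out of view at the top edge, so I tip the tool towards it.

Request:
{"fn": "drive_tool", "kwargs": {
  "plan": [
    {"x": 0,"y": 0,"z": 0,"wx": 0,"wy": 0.13,"wz": 0},
    {"x": 0,"y": 0,"z": 0,"wx": 0,"wy": 0.15,"wz": 0},
    {"x": 0,"y": 0,"z": 0,"wx": 0,"wy": 0.15,"wz": 0},
    {"x": 0,"y": 0,"z": 0,"wx": 0,"wy": 0.15,"wz": 0},
    {"x": 0,"y": 0,"z": 0,"wx": 0,"wy": 0.15,"wz": 0},
    {"x": 0,"y": 0,"z": 0,"wx": 0,"wy": 0.1,"wz": 0},
    {"x": 0,"y": 0,"z": 0,"wx": 0,"wy": 0,"wz": 0},
    {"x": 0,"y": 0,"z": 0,"wx": 0,"wy": 0,"wz": 0}
  ]
}}

```text
time_s: 16.8
ee_pos: [0.4022, -0.2754, 0.1723]
tool_rot: [0.886, 0.208, 0.406, -0.086]
force: [0.0, -0.7, -0.4]
finger_gap: 0.0851
```

```bash
python3 - <<'E'
from h import *
tool([.38,-.28,.12])
c=eyes.get_calibration("wrist");w=eyes.grab_frame("wrist");cv2.imwrite("pics/w9raw.png",w)
import pickle;pickle.dump(c,open("c9.pkl","wb"))
Rm=cv2.Rodrigues(c["rvec"])[0];print("cam",-Rm.T@c["tvec"])
p=proj("wrist",[[.6145,-.1945,.03]],c)[0];print(p)
x0,y0=int(p[0]-55),max(0,int(p[1]-60));k=5
im=cv2.resize(w[y0:y0+120,x0:x0+110],None,fx=k,fy=k,interpolation=cv2.INTER_CUBIC)
raw=im.copy()
for (x,y,z),col in(((.6145,-.1945,.008),(0,255,255)),((.6189,-.2017,.008),(0,255,0)),((.6145,-.1945,.0152),(0,0,255))):
    for dz,r in((0,.0185),(.008,.0235)):
        cv2.polylines(im,[((proj("wrist",circ(x,y,z+dz,r),c)-[x0,y0]+.5)*k-.5).round().astype(int)],True,col,1)
cv2.imwrite("pics/w9.png",np.hstack([raw,im])[:, :])
cv2.imwrite("pics/w9.png",cv2.resize(np.hstack([raw,im]),None,fx=.72,fy=.72,interpolation=cv2.INTER_AREA))
E
```

```text
16.8 [ 0.4022 -0.2754  0.1723] tilt [ 0.6833  0.3201 -0.6562] yaw 0.472 F [ 0.01 -0.72 -0.38] gap 0.0851 j6 1.67
shift mm [-53.8  -6.5  17.7]
cam [ 0.34780359 -0.29761236  0.32179733]
[336.85995783 166.20146265]
```

View pics/w9.png

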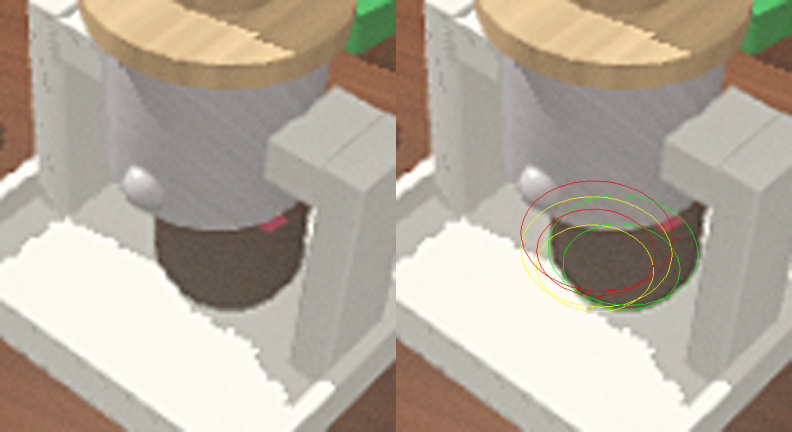

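The view from the robot side settles it. The green model, a cake on the tray floor shifted about 8 mm to (0.619, -0.202), matches the outline. The hanging model (red) does not. A petal on the cake's top shows below the sleeve's foot, so the cake is free, and the collar sits flush on the rim.

```bash
python3 -c "
from bench import close_job;print(close_job())"
```

```text
the job is handed in; nothing more can be done
None
```

I took the wooden pusher out of the rack and pressed it down through the white sleeve holding the cake. The cake dropped onto the tray. I then let go and drew the arm clear, and handed the job in at about 17 s of the 38 s allowed.

**Pusher:** It stands upright in the sleeve with its collar on the rim. Contact came at the predicted height, and the highest force I read was about 22 N while seating it. The side overlay after release fits.

**Cake:** In the first check with the side camera, the bottom of its outline sat a few pixels higher than expected for a cake centred under the sleeve. A second view from the wrist camera, at a different angle, settled it: the cake lies on the tray floor, about 8 mm off the sleeve's axis, with its top below the sleeve. The gripper never touched it.

**Other things:** The tamper, the turquoise pusher, the green press and the empty white press appear unmoved in the last top and wrist pictures.

**Along the way:** One move call was refused because its rows lacked some keys; nothing moved. The pusher tilted by about 1° during pressing, and I corrected that before letting go.

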